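Drive the pivot pin out of the lug onto its catch flap

TASK

Swing the lug fixture's steel catch flap over past upright and lower it gently, without letting it drop, until it lies level on its stop. Then, with the 16 mm round drift from the tool rack, drive the tight pivot pin right through and out of the bore so that it ends lying on the flap, and finally lay the drift flat on the black rubber mat. Leave the two other rods in the rack and everything else on the bench where they are.

Things in the scene. Friction and masses are not known exactly. Their poses are not given: they have to be found in the camera images.
- fixture: Bench fixture with a grey lug block, fixed. Origin: centre of its underside on the table; z up. Base 150 (x) x 100 (y) x 12 mm; block 90 (x) x 70 (y) x 130 mm high, dark clamp jaws at its x sides up to 57 mm high. A round 24 mm bore runs through along y, 95 mm above the table, mid x. Entry face at y = +35 mm (open); exit face at y = -35 mm, with the flap before it.
- bore_entry (a point): Centre of the bore's mouth in the entry face: fixture frame (0, +35, 95) mm. The drift goes in here, along the fixture's -y. A spring shoe in the bore's roof grips the pin: pushing it takes about 8 to 18 N; the pin gone, the shoe hangs at most 3 mm into the bore.
- bore_exit (a point): Centre of the bore's mouth in the exit face: fixture frame (0, -35, 95) mm. Below it a ledge 64 mm wide, its top 80 mm above the table, reaches from y = -35 to -55 mm, up to the flap's hinge.
- flap (a joint): Angle of the catch flap (rad): 0 closed, leaning 0.12 rad past upright over the block, where it rests; 0.12 upright; 1.69 level on its stop, pointing to the fixture's -y. No spring, hardly any friction: past upright it falls (about 0.2 N m) unless held. It must be lowered, not dropped (never faster than 4 rad/s).
- flap_hinge (a point): The flap's hinge axis, along the fixture's x, at fixture frame (0, -59, 80) mm. The flap is a steel plate 62 mm wide, 8 mm thick, reaching 115 mm from the hinge, with 12 mm lips round its upper face; level, that face is 80 mm above the table. The bar's axis lies 4 mm below that face.
- flap_bar (a point): Middle of the flap's grip bar: round, 12 mm thick, 78 mm long along the fixture's x, 155 mm from the hinge, on two posts 70 mm apart; 34 mm free gap between bar and plate. Closed about 0.234 m above the table, level 0.076 m. Pinch it from above across the bar; it turns between the fingers as the flap comes down. Let go with the fingers opened by 35 mm at most.
- pin_center (a point): Centre of the pivot pin: plain round steel, 22 mm diameter, 66 mm long, along the fixture's y, about 160 g. It starts in the bore, its ends within 5 mm of flush. It is out when its rear end has passed the exit face (centre beyond fixture y = -68 mm); it then lies on ledge and flap, its centre about 91 mm above the table.
- rack: Low grey steel tool rack, fixed, 115 (x) x 175 (y) x 62 mm high, origin centre of underside. Three cells side by side along y (55 mm apart, 47 mm wide inside, floor 24 mm and roof underside 58 mm above the table), open only at the rack's -x face. Each holds one rod, handle inside, round shank sticking out 70 to 80 mm. Which cell holds which rod varies.
- drift_center (a point): Middle of the drift's length, on its axis: 180 mm long, 0.2 to 0.4 kg, a 24 x 24 mm square aluminium handle 85 mm long, then a round steel shank 16 mm thick, 95 mm long. Own x runs along it: shank's end x = -90, shoulder +5, handle's end +90 mm; balances near the shoulder. In the rack only the shank can be taken; to reach through the bore it must be put down and retaken by the handle.
- drift_tip (a point): Flat end of the drift's shank, on the axis (drift frame x = -90 mm); same axes as drift_center.
- mat: Black rubber mat stuck to the table, 150 (x) x 220 (y) x 3 mm, origin centre of underside; a place to put the drift down. Nothing stands on it.
- thick_bar_center (a point): Middle of the thick bar, another rod in the rack, to be left alone: 180 mm long, shank 26 mm in diameter (too thick for the bore), square 28 mm handle. Own -x to its shank's end.
- thin_driver_center (a point): Middle of the thin driver, another rod in the rack, to be left alone: 180 mm long, shank 9 mm in diameter, square 24 mm handle. Own -x to its shank's end.
- spray_can: Bystander: aluminium spray can, upright, 60 mm diameter, 180 mm high; origin under its centre.
- filter: Bystander: steel filter canister, upright, 84 mm diameter over the rims, 150 mm high; origin under its centre.
- carton: Bystander: small brown carton 90 x 70 x 50 mm high; origin under its centre.
- bearing: Bystander: flat bearing ring, 72 mm diameter, 22 mm high; origin under its centre.
- jar: Bystander: white jar, black cap, 52 mm diameter, 80 mm high; origin under its centre.
- wrench: Bystander: steel wrench lying flat along its x, 160 mm long, under 20 mm high.
- cap: Bystander: stepped dark steel cap, 52 mm diameter, 40 mm high; origin under its centre.
Mind the look-alikes: they are no part of the job. What is shaped like the fixture but blue is not meant.

How it is judged:
On the way, in this order (a step that is already met when the one before it is completed fails the run):
1. the catch flap has been lowered and lies on its stop (value of joint flap above 1.63 rad and velocity of joint flap between -0.3 and 0.3 rad/s), for 0.2 s.
2. the pin has been driven out of the exit side, with the drift through the bore (y of pin_center in the frame of fixture between -0.165 and -0.066 m and x of pin_center in the frame of fixture between -0.03 and 0.03 m and z of pin_center in the frame of fixture between 0.075 and 0.11 m and y of drift_tip in the frame of fixture between -0.12 and -0.026 m and x of drift_tip in the frame of fixture between -0.02 and 0.02 m and z of drift_tip in the frame of fixture between 0.08 and 0.11 m), for 0.05 s.
At the end, for the whole second after the job is handed in: The flap lies level on its stop (within 0.06 rad); the pin is wholly out of the bore (2 mm tolerance) and lies at rest on the ledge and flap; the drift lies flat and at rest on the rubber mat, its middle within 60 mm (across) and 75 mm (along) of the mat's middle (value of joint flap above 1.63 rad and y of pin_center in the frame of fixture between -0.165 and -0.066 m and x of pin_center in the frame of fixture between -0.03 and 0.03 m and z of pin_center in the frame of fixture between 0.075 and 0.11 m and linear speed of each of pin, drift below 0.02 m/s and x of drift_center in the frame of mat between -0.06 and 0.06 m and y of drift_center in the frame of mat between -0.075 and 0.075 m and height (world z) of drift_center below 0.025 m); the robot touches nothing.
It fails at once if the flap is dropped (falls faster than 4 rad/s) (velocity of joint flap above 4 rad/s).
It fails at once if a bystander on the bench is pushed about (over 30 mm) (distance of any of spray_can, filter, carton, bearing, jar, wrench, cap from where it was at the start of the episode above 0.03 m).
It fails at once if one of the two other rods in the rack is taken or pushed about (over 30 mm) (distance of any of thick_bar_center, thin_driver_center from where it was at the start of the episode above 0.03 m).
It also fails if it takes over 72 s, if anything falls off the work surface, if the arm or the gripper's body presses on something with over 40 N, if the wrist force passes 120 N, or if a joint passes its speed limit or range.

ROBOT

A 6-joint arm with a two-finger parallel gripper is mounted at the origin on the work surface. World frame = base frame: x ahead of the robot, y to its left, z up, the work surface at z = 0. Lengths are in m, angles in rad, forces in N, time in s.
With the tool pointing down it reaches from about 0.325 to 0.875 m from the base axis. Payload 4.4 kg.
Tool frame: the origin (TCP) lies midway between the tips of the shut fingers; the grasp point (between the pads) lies 19 mm behind it (bot.grip_depth is the distance from the TCP to the grasp point, in m); z points along the fingers, y is the line along which they close (so a half turn about z gives the same grasp; the last joint's range is limited). The gripper opens to 85 mm and grips with 20 to 120 N. Pads are 22 mm wide; open, the fingers measure 114 mm over their backs; the gripper's body (76 mm by 85 mm) begins 54 mm behind the grasp point. The pads swing forward as they close: fully open they stand 13 mm farther back than shut.
Start: joints at [1.111, 0.207, 1.542, -0, 1.393, -0.15], TCP at [0.175, 0.548, 0.231] pointing down, gripper open.
Joint ranges: [-2.73, 2.73], [-0.86, 2.22], [0.23, 2.46], [-1.11, 4.25], [0.08, 2.63], [-2.82, 2.82]. Speed limits (rad/s): [2.79, 2.79, 3.14, 3.14, 3.14, 3.14].

INTERFACE

Orientations are given as a 3x3 rotation matrix whose columns are the frame's x, y, z axes.
In Python, from bench import state, snapshot, job, trace, bot gives the robot as it stands.
- The arm moves only by the tool play_rows, never from a script. Its argument "steps" is a list of rows, each a list of 3 entries, a list of its own where there are three numbers: the shift along the tool's x, y, z in m, then the turn, a rotation vector about the tool's x, y, z in rad, then the finger opening in m, from 0 to 0.0854. A call has exactly 8 rows; each row is the pose to reach, as a shift and turn from the pose commanded when the call began, along the tool's axes at that moment; what a row does not reach only later rows make up. A row lasts 1/10 s, in which the tool goes at most 50 mm and 8.59 degrees, less where a joint would pass 70% of its speed; a pose out of reach is approached as far as the arm can. A call with a gripper value outside its range is refused whole. The fingers move at their own pace and stop on an object; the grip force is fixed at half the most. Time passes only in rows, so rows that repeat a pose let the fingers close, or fill a call up. It gives the time, the measured TCP pose, the force, the opening and the grip force at its end, in the units of the state.
- state(): the state, without advancing time (a new reading comes with each control period).
- snapshot(name): name is "scene" or "side" or "wrist"; returns a dict with "img" (420x560x3 uint8, red, green, blue), "z_map" (420x560 float32, m along the optical axis (not along the pixel's ray), 0 where there is no reading), "intrinsics" (3x3 intrinsics, pixels), "eye" and "orientation" of the camera in the world. Camera axes: x right, y down, z forward; pixel columns grow to the right and rows downward; lengths in m; the calibration is good to about 2 mm. A picture is of the moment at which its call begins.
- job.finish_job(): hands the job in; it is judged then, once.
Trained networks look in the newest picture that a camera, given by its name, has taken for a name from the list of things; names that differ only in an ending like _2 or _b are one class to them, and where a whole thing is asked for, a point or a joint stands for the part that bears it (a point fixed in the world has none). Each returns a list of dicts, best first, with "conf" (0 to 1); they miss things now and then, are a little off and sometimes report something else, mostly with a low value. They report only what shows in the picture. A call takes as long as a camera call. They do not tell look-alikes from the thing itself.
- trace(camera, name): "pixels" (420x560 bool, what is visible of it) and "centre" ([row, column] in pixels, amid what is visible of it).
The state is a dict: "time": time; "q": joint angles; "joint_velocities": joint speeds; "tau": joint torques, N m; "ee_pos": TCP position; "tcp_rot": TCP orientation; "ft_force": force on the tool from outside, world axes, zero at the start; "moment": the same for the moment, N m; "grip_width": finger opening in m; "finger_force": force on a finger pad.
Only numpy, scipy, OpenCV 4.12 (cv2) and the standard library are available. Lean on these libraries where they do the work, as an engineer would, in place of code of your own. Each camera call takes 0.05 s, during which the arm holds its last target. There are 200 camera calls.

## Working session

There is one attempt and no reset: what is moved stays moved. The work goes in short steps, Python scripts to look and compute and a tool call to move; the robot and the scene stay as the last step left them, time stands still between calls to the robot, and variables do not carry over. Pictures are saved under pics/ and viewed, at most 10 in all, crops included, and the job is handed in when it is done.

Besides the shell and the picture viewer there is one more tool, called as name(argument=value, ...), one argument or row to a line, values as JSON. play_rows: Moves the arm, as the interface text tells. Its arguments: {"type":"object","properties":{"steps":{"type":"array","items":{"type":"array"}}},"required":["steps"]}

```bash
ls; mkdir -p pics
cat > h.py <<'E'
import numpy as np, cv2
from bench import state, snapshot, job, trace, bot
def pts(s):
    z=s["z_map"];K=s["intrinsics"];v,u=np.indices(z.shape)
    p=np.stack([(u-K[0,2])/K[0,0]*z,(v-K[1,2])/K[1,1]*z,z],-1)
    return p@np.array(s["orientation"]).T+np.array(s["eye"])
def save(n,img): cv2.imwrite("pics/"+n,np.ascontiguousarray(img[...,::-1]))
E
python3 - <<'E'
from h import *
a=snapshot("scene");b=snapshot("side")
for n,s in(("scene",a),("side",b)):
    save(n+"0.png",s["img"]);P=pts(s);print(n,s["eye"],np.array(s["orientation"])[:,2])
    for t in "fixture flap rack drift_center thick_bar_center thin_driver_center mat pin_center".split():
        for r in trace(n,t)[:2]:
            m=r["pixels"]&(s["z_map"]>0);q=P[m]
            if len(q):print(t,round(r["conf"],2),np.round(r["centre"]),np.round(np.median(q,0),3),q.min(0).round(3),q.max(0).round(3))
print(state())
E
```

```text
pics
scene [1.04058516 0.48239338 0.90033461] [-0.50676649 -0.49682279 -0.70452454]
fixture 0.93 [243. 255.] [ 0.589 -0.032  0.104] [ 0.389 -0.278 -0.006] [0.648 0.018 0.241]
fixture 0.89 [171. 180.] [ 0.565 -0.387  0.107] [ 0.384 -0.722 -0.005] [ 0.684 -0.265  0.24 ]
flap 0.91 [106. 235.] [ 0.264 -0.504  0.159] [-0.027 -0.837 -0.004] [ 0.298 -0.479  0.24 ]
flap 0.82 [211. 247.] [ 0.572 -0.087  0.167] [ 0.367 -0.289 -0.004] [ 0.613 -0.071  0.241]
rack 0.7 [359. 318.] [0.698 0.264 0.06 ] [ 0.59   0.143 -0.006] [0.749 0.345 0.066]
drift_center 0.59 [341. 364.] [0.581 0.305 0.041] [0.544 0.296 0.034] [0.614 0.313 0.046]
thick_bar_center 0.66 [327. 340.] [0.586 0.248 0.043] [ 0.527  0.22  -0.005] [0.629 0.263 0.062]
thin_driver_center 0.62 [315. 326.] [0.589 0.196 0.037] [ 0.557  0.177 -0.004] [0.632 0.205 0.061]
thin_driver_center 0.3 [312. 266.] [0.694 0.105 0.063] [ 0.625  0.038 -0.004] [0.712 0.123 0.082]
mat 0.56 [295. 353.] [0.478 0.192 0.002] [ 0.398  0.072 -0.004] [0.566 0.299 0.043]
pin_center 0.39 [361. 318.] [0.698 0.263 0.06 ] [ 0.594  0.137 -0.004] [0.749 0.345 0.066]
side [
[... 1254 characters left out ...]
     1.39350211e+00, -1.50486566e-01]), 'joint_velocities': array([ 0.00071787, -0.00021258, -0.00038385,  0.00102157,  0.00119104,
       -0.00021502]), 'tau': array([ 2.50864850e-04, -3.83042729e+01, -2.91977441e+01, -3.08160425e-04,
        6.39924638e-04, -3.16683520e-05]), 'ee_pos': array([0.17476663, 0.54784094, 0.23133058]), 'tcp_rot': array([[-9.52700655e-01,  3.03910286e-01,  3.09374847e-05],
       [ 3.03910287e-01,  9.52700651e-01,  8.46626321e-05],
       [-3.74431710e-06,  9.00603649e-05, -9.99999996e-01]]), 'ft_force': array([-0.29491394,  0.02981894,  0.12084292]), 'moment': array([ 0.00130388, -0.00859397, -0.0218257 ]), 'finger_force': 0.0, 'grip_width': 0.08540361348877505}
```

View pictures.

View pics/scene0.png

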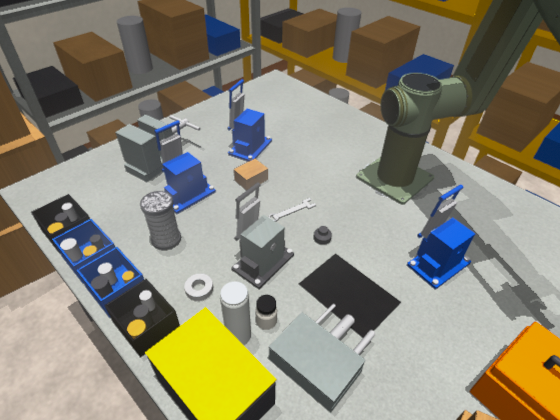

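View pics/side0.png

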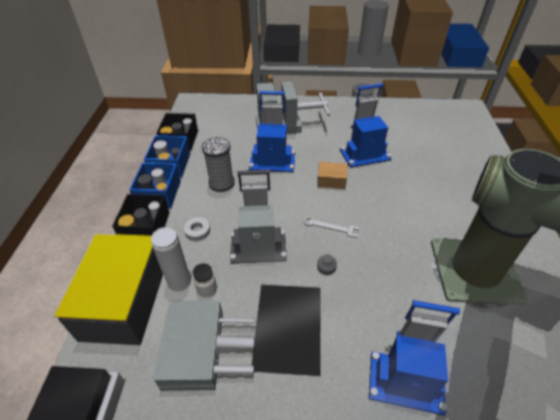

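```bash
cat > m.py <<'E'
from h import *
def fit(P,m):
    q=P[m]; c=cv2.minAreaRect(q[:,:2].astype(np.float32)); return np.round(c[0],4),np.round(c[1],4),round(c[2],2),len(q)
E
python3 - <<'E'
from m import *
print([x for x in dir(bot) if x[0]!='_'], bot.grip_depth)
for n in("scene","side"):
    s=snapshot(n);P=pts(s);x,y,z=np.moveaxis(P,-1,0);v=s["z_map"]>0
    box=lambda x0,x1,y0,y1,z0,z1:v&(x>x0)&(x<x1)&(y>y0)&(y<y1)&(z>z0)&(z<z1)
    print(n,"blocktop",fit(P,box(.5,.65,-.09,.03,.124,.135)))
    print("bar",fit(P,box(.5,.65,-.12,-.03,.230,.245)), np.median(P[box(.5,.65,-.12,-.03,.230,.245)],0))
    f=box(.535,.60,-.02,.01,.07,.12); q=P[f]; A=np.polyfit(q[:,0],q[:,1],1); print("face",A,np.median(q,0))
    print("base",fit(P,box(.46,.68,-.12,.05,.008,.02)))
    print("rack",fit(P,box(.6,.78,.14,.36,.056,.067)))
    for y0,y1 in((.29,.33),(.225,.275),(.18,.215)):
        m=box(.53,.62,y0,y1,.025,.06);q=P[m];print("rod",fit(P,m),np.polyfit(q[:,0],q[:,1],1),np.median(q,0), q[:,2].max())
    t=[r for r in trace(n,"mat") if abs(r["centre"][0]-(295 if n=="scene" else 336))<25]
    if t:
        m=t[0]["pixels"]&(z<.01)&v;print("mat",fit(P,m))
E
```

```text
['Unreachable', 'grip_depth'] 0.0187
scene blocktop (array([ 0.5693, -0.0482]), array([0.0926, 0.0869]), 5.7, 792)
bar (array([ 0.5739, -0.0844]), array([0.0802, 0.0121]), 5.67, 144) [ 0.57586532 -0.08239042  0.23675018]
face [ 0.10726739 -0.06694608] [ 0.56785279 -0.0058505   0.09516753]
base (array([ 0.5697, -0.043 ]), array([0.1515, 0.1076]), 6.18, 541)
rack (array([0.6848, 0.2531]), array([0.117 , 0.1756]), 3.97, 4209)
rod (array([0.579 , 0.3043]), array([0.0715, 0.016 ]), 3.35, 200) [0.05237033 0.27502416] [0.58010893 0.30577197 0.04148638] 0.04554053834034688
rod (array([0.5847, 0.2452]), array([0.0708, 0.0256]), 3.9, 297) [0.04904595 0.21856158] [0.58648602 0.2478459  0.04334879] 0.05018898544692185
rod (array([0.5861, 0.1955]), array([0.0654, 0.0091]), 1.78, 104) [0.04039937 0.17216425] [0.58755313 0.19603762 0.03762317] 0.042221366859925835
mat (array([0.4749, 0.1843]), array([0.2251, 0.1569]), 89.92, 4027)
side blocktop (array([ 0.5683, -0.0487]), array([0.0896, 0.0885]), 6.15, 801)
bar (array([ 0.5725, -0.085 ]), array([0.0764, 0.0142]), 4.87, 161) [ 0.57211611 -0.08248564  0.2374214 ]
face [ 0.10783135 -0.06800105] [ 0.56842528 -0.00661833  0.09558479]
base (array([ 0.5672, -0.0373]), array([0.1505, 0.0975]), 7.62, 587)
rack (array([0.6843, 0.2517]), array([0.1156, 0.177 ]), 4.2, 4299)
rod (array([0.5816, 0.3055]), array([0.0775, 0.0154]), 4.58, 303) [0.06639859 0.26743445] [0.58114779 0.30647479 0.04128941] 0.04779758948756552
rod (array([0.5848, 0.2446]), array([0.0719, 0.0271]), 5.03, 429) [0.06074796 0.21263471] [0.58424538 0.24911835 0.04298932] 0.0522180852453078
rod (array([0.5858, 0.1963]), array([0.0679, 0.0109]), 4.01, 123) [0.05587864 0.1628847 ] [0.58549048 0.19587451 0.03870665] 0.04273249455666772
mat (array([0.4755, 0.1844]), array([0.2239, 0.1533]), 89.72, 5770)
```

```bash
cat > plan.py <<'E'
from h import *
from scipy.spatial.transform import Rotation as Ro
import json
def plan(calls,p=None,R=None):
    """calls: list of 8-row lists (world pos, y-axis angle deg, opening); tool kept pointing down"""
    s=state(); p=s["ee_pos"] if p is None else p; R=s["tcp_rot"] if R is None else R
    for c in calls:
        rows=[]
        for q,a,g in c:
            a=np.radians(a);y=np.array([np.cos(a),np.sin(a),0]);z=np.array([0,0,-1.]);T=np.stack([np.cross(y,z),y,z],1)
            d=R.T@(np.array(q)-p);w=Ro.from_matrix(R.T@T).as_rotvec()
            rows.append([d.round(4).tolist(),[0 if abs(v)<.002 else v for v in w.round(3).tolist()],g])
        print(json.dumps(rows).replace(" ","")); p=np.array(q);R=T
def line(p0,a0,p1,a1,g,n=8): # n rows, then cut in calls by caller
    t=np.arange(1,n+1)/n; return [(np.array(p0)+(np.array(p1)-p0)*k,a0+(a1-a0)*k,g) for k in t]
def chunk(r): 
    while len(r)%8: r=r+[r[-1]]
    return [r[i:i+8] for i in range(0,len(r),8)]
E
python3 - <<'E'
from plan import *
s=state();print(s["time"])
plan(chunk(line(s["ee_pos"],72.3,[.573,-.084,.30],96.1-180,.05,24)))
E
```

```text
1.1
[[[-0.0238,-0.02,-0.0029],[0,0,0.114],0.05],[[-0.0476,-0.0401,-0.0057],[0,0,0.227],0.05],[[-0.0714,-0.0601,-0.0086],[0,0,0.341],0.05],[[-0.0952,-0.0801,-0.0115],[0,0,0.454],0.05],[[-0.119,-0.1002,-0.0143],[0,0,0.568],0.05],[[-0.1429,-0.1202,-0.0172],[0,0,0.682],0.05],[[-0.1667,-0.1403,-0.0201],[0,0,0.795],0.05],[[-0.1905,-0.1603,-0.0229],[0,0,0.909],0.05]]
[[[-0.0304,0.0065,-0.0029],[0,0,0.114],0.05],[[-0.0609,0.0129,-0.0057],[0,0,0.227],0.05],[[-0.0913,0.0194,-0.0086],[0,0,0.341],0.05],[[-0.1218,0.0259,-0.0115],[0,0,0.454],0.05],[[-0.1522,0.0323,-0.0143],[0,0,0.568],0.05],[[-0.1826,0.0388,-0.0172],[0,0,0.682],0.05],[[-0.2131,0.0453,-0.02],[0,0,0.795],0.05],[[-0.2435,0.0517,-0.0229],[0,0,0.909],0.05]]
[[[-0.0136,0.028,-0.0029],[0,0,0.114],0.05],[[-0.0272,0.056,-0.0057],[0,0,0.227],0.05],[[-0.0408,0.084,-0.0086],[0,0,0.341],0.05],[[-0.0545,0.1119,-0.0115],[0,0,0.454],0.05],[[-0.0681,0.1399,-0.0143],[0,0,0.568],0.05],[[-0.0817,0.1679,-0.0172],[0,0,0.682],0.05],[[-0.0953,0.1959,-0.02],[0,0,0.795],0.05],[[-0.1089,0.2239,-0.0229],[0,0,0.909],0.05]]
```

Candidates for the fixture in the scene picture (col, row):
- Grey at (262,245).
- Blue at (187,180), (250,133) and (441,252).

I choose the grey one. The network's flap hit at (235,106) belongs to a blue one.

Rods in the scene picture:
- Thin at (326,315).
- Thick at (340,327).
- 16 mm drift at (364,341), measured 16 mm wide.

I'll check close up once I'm above it.

play_rows(
  steps=[
    [[-0.024,-0.02,-0.003],[0,0,0.114],0.05],
    [[-0.048,-0.04,-0.006],[0,0,0.227],0.05],
    [[-0.071,-0.06,-0.009],[0,0,0.341],0.05],
    [[-0.095,-0.08,-0.012],[0,0,0.454],0.05],
    [[-0.119,-0.1,-0.014],[0,0,0.568],0.05],
    [[-0.143,-0.12,-0.017],[0,0,0.682],0.05],
    [[-0.167,-0.14,-0.02],[0,0,0.795],0.05],
    [[-0.19,-0.16,-0.023],[0,0,0.909],0.05],
  ],
)

```text
time: 1.9
ee_pos: [0.3077, 0.3365, 0.2546]
tcp_rot: [[-0.341, 0.94, 0.001], [0.94, 0.341, 0.0], [0.0, 0.001, -1.0]]
ft_force: [0.2, 0.8, -0.4]
grip_width: 0.0499
finger_force: 0.0
```

play_rows(
  steps=[
    [[-0.03,0.006,-0.003],[0,0,0.114],0.05],
    [[-0.061,0.013,-0.006],[0,0,0.227],0.05],
    [[-0.091,0.019,-0.009],[0,0,0.341],0.05],
    [[-0.122,0.026,-0.012],[0,0,0.454],0.05],
    [[-0.152,0.032,-0.014],[0,0,0.568],0.05],
    [[-0.183,0.039,-0.017],[0,0,0.682],0.05],
    [[-0.213,0.045,-0.02],[0,0,0.795],0.05],
    [[-0.243,0.052,-0.023],[0,0,0.909],0.05],
  ],
)

```text
time: 2.7
ee_pos: [0.4405, 0.1264, 0.2776]
tcp_rot: [[0.532, 0.847, 0.001], [0.847, -0.532, 0.0], [0.0, 0.0, -1.0]]
ft_force: [-0.1, 0.1, -0.9]
grip_width: 0.05
finger_force: 0.0
```

play_rows(
  steps=[
    [[-0.014,0.028,-0.003],[0,0,0.114],0.05],
    [[-0.027,0.056,-0.006],[0,0,0.227],0.05],
    [[-0.041,0.084,-0.009],[0,0,0.341],0.05],
    [[-0.054,0.112,-0.012],[0,0,0.454],0.05],
    [[-0.068,0.14,-0.014],[0,0,0.568],0.05],
    [[-0.082,0.168,-0.017],[0,0,0.682],0.05],
    [[-0.095,0.196,-0.02],[0,0,0.795],0.05],
    [[-0.109,0.224,-0.023],[0,0,0.909],0.05],
  ],
)

```text
time: 3.5
ee_pos: [0.5733, -0.0844, 0.3004]
tcp_rot: [[0.995, 0.101, 0.0], [0.101, -0.995, 0.0], [0.0, -0.0, -1.0]]
ft_force: [1.1, 1.1, 0.3]
grip_width: 0.0502
finger_force: 0.0
```

Run:
```python
from plan import *
s=state();print(s["time"],s["ee_pos"].round(4),s["tcp_rot"].round(3),s["q"].round(2),s["grip_width"])
w=snapshot("wrist");save("w1.png",w["img"]);P=pts(w);x,y,z=np.moveaxis(P,-1,0)
m=(w["z_map"]>0)&(z>.228)&(z<.25)&(abs(x-.573)<.07)&(abs(y+.084)<.03)
print(m.sum());
if m.sum()>20: print(cv2.minAreaRect(P[m][:,:2].astype(np.float32)),z[m].max())
```

```text
3.5 [ 0.5733 -0.0844  0.3004] [[ 0.995  0.101  0.   ]
 [ 0.101 -0.995  0.   ]
 [ 0.    -0.    -1.   ]] [-0.3   0.17  1.44  0.    1.53  1.17] 0.050154577278552756
1703
((0.5724636316299438, -0.08716185390949249), (0.07875750958919525, 0.01159101352095604), 6.360494136810303) 0.24102528906717946
```

View pics/w1.png

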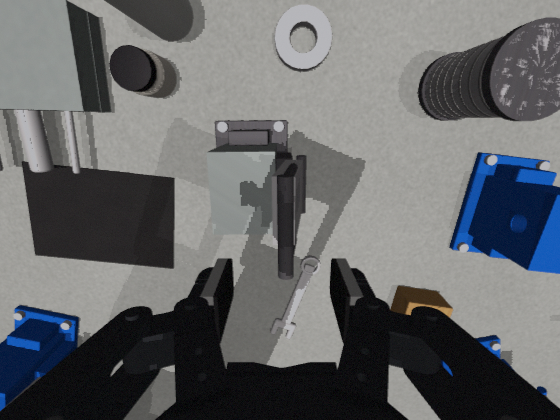

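The wrist view shows the bar at (285,220) between the fingers, above the grey block at (245,180), so this is the right fixture.

play_rows(
  steps=[
    [[0,0.001,0.02],[0,0,0],0.05],
    [[-0.001,0.002,0.045],[0,0,0],0.05],
    [[-0.001,0.002,0.07],[0,0,0],0.05],
    [[-0.001,0.002,0.084],[0,0,0],0.05],
    [[-0.001,0.002,0.084],[0,0,0],0.03],
    [[-0.001,0.002,0.084],[0,0,0],0.02],
    [[-0.001,0.002,0.084],[0,0,0],0.0],
    [[-0.001,0.002,0.084],[0,0,0],0.0],
  ],
)

```text
time: 4.35
ee_pos: [0.5729, -0.0871, 0.2179]
tcp_rot: [[0.994, 0.105, 0.003], [0.105, -0.994, -0.004], [0.003, 0.004, -1.0]]
ft_force: [0.9, -5.7, -2.4]
grip_width: 0.0105
finger_force: 58.4
```

Run:
```python
from plan import *
s=state();print(s["time"],s["ee_pos"].round(4),s["grip_width"],s["finger_force"],s["ft_force"])
p0=s["ee_pos"];th0=0;
yaw=np.radians(6.2);ny=np.array([np.sin(yaw),-np.cos(yaw),0]);zz=np.array([0,0,1.])
def off(th): # rel. hinge: along flap 155, 4 behind face
    a=th-.12; d=np.sin(a)*ny+np.cos(a)*zz; n=-np.cos(a)*ny+np.sin(a)*zz
    return .155*d-.004*n
N=24
plan(chunk([(p0+off(1.70*k/N)-off(0),-83.9,0.0) for k in range(1,N+1)]))
print(p0+off(1.69)-off(0))
```

```text
4.35 [ 0.5729 -0.0871  0.2179] 0.010482308044685088 58.41651141643524 [ 0.91063774 -5.71252002 -2.38387703]
[[[0.0,0.011,-0.0006],[0.004,-0.003,0],0.0],[[0.0001,0.0219,-0.0004],[0.004,-0.003,0],0.0],[[0.0001,0.0329,0.0005],[0.004,-0.003,0],0.0],[[0.0001,0.0437,0.0023],[0.004,-0.003,0],0.0],[[0.0001,0.0544,0.0048],[0.004,-0.003,0],0.0],[[0.0002,0.0649,0.008],[0.004,-0.003,0],0.0],[[0.0002,0.0751,0.012],[0.004,-0.003,0],0.0],[[0.0002,0.0851,0.0167],[0.004,-0.003,0],0.0]]
[[[0.0,0.0096,0.0053],[0,0,0],0.0],[[0.0,0.0188,0.0113],[0,0,0],0.0],[[0.0,0.0275,0.018],[0,0,0],0.0],[[0.0001,0.0358,0.0252],[0,0,0],0.0],[[0.0001,0.0435,0.033],[0,0,0],0.0],[[0.0001,0.0506,0.0414],[0,0,0],0.0],[[0.0001,0.0572,0.0502],[0,0,0],0.0],[[0.0001,0.0631,0.0595],[0,0,0],0.0]]
[[[0.0,0.0052,0.0097],[0,0,0],0.0],[[0.0,0.0098,0.0197],[0,0,0],0.0],[[0.0,0.0136,0.03],[0,0,0],0.0],[[0.0,0.0166,0.0405],[0,0,0],0.0],[[0.0,0.019,0.0512],[0,0,0],0.0],[[0.0,0.0205,0.0621],[0,0,0],0.0],[[0.0,0.0213,0.0731],[0,0,0],0.0],[[0.0,0.0213,0.084],[0,0,0],0.0]]
[ 0.59125837 -0.25572262  0.05970833]
```

play_rows(
  steps=[
    [[0,0.011,-0.001],[0,0,0],0.0],
    [[0,0.022,0],[0,0,0],0.0],
    [[0,0.033,0.001],[0,0,0],0.0],
    [[0,0.044,0.002],[0,0,0],0.0],
    [[0,0.054,0.005],[0,0,0],0.0],
    [[0,0.065,0.008],[0,0,0],0.0],
    [[0,0.075,0.012],[0,0,0],0.0],
    [[0,0.085,0.017],[0,0,0],0.0],
  ],
)

```text
time: 5.15
ee_pos: [0.5821, -0.1718, 0.2008]
tcp_rot: [[0.994, 0.105, 0.004], [0.105, -0.994, -0.002], [0.003, 0.002, -1.0]]
ft_force: [0.8, 2.1, -2.9]
grip_width: 0.01
finger_force: 60.9
```

play_rows(
  steps=[
    [[0,0.01,0.005],[0,0,0],0.0],
    [[0,0.019,0.011],[0,0,0],0.0],
    [[0,0.028,0.018],[0,0,0],0.0],
    [[0,0.036,0.025],[0,0,0],0.0],
    [[0,0.043,0.033],[0,0,0],0.0],
    [[0,0.05,0.041],[0,0,0],0.0],
    [[0,0.057,0.05],[0,0,0],0.0],
    [[0,0.063,0.06],[0,0,0],0.0],
  ],
)

```text
time: 5.95
ee_pos: [0.5888, -0.2338, 0.1392]
tcp_rot: [[0.994, 0.106, 0.003], [0.106, -0.994, -0.002], [0.003, 0.002, -1.0]]
ft_force: [6.1, -2.5, 2.2]
grip_width: 0.0099
finger_force: 67.2
```

play_rows(
  steps=[
    [[0,0.005,0.01],[0,0,0],0.0],
    [[0,0.01,0.02],[0,0,0],0.0],
    [[0,0.014,0.03],[0,0,0],0.0],
    [[0,0.017,0.04],[0,0,0],0.0],
    [[0,0.019,0.051],[0,0,0],0.0],
    [[0,0.02,0.062],[0,0,0],0.0],
    [[0,0.021,0.072],[0,0,0],0.0],
    [[0,0.021,0.08],[0,0,0],0.0],
  ],
)

```text
time: 6.75
ee_pos: [0.5912, -0.2559, 0.0587]
tcp_rot: [[0.994, 0.106, 0.004], [0.106, -0.994, -0.004], [0.003, 0.005, -1.0]]
ft_force: [7.4, -6.5, 0.9]
grip_width: 0.0096
finger_force: 71.7
```

Run:
```python
from plan import *
w=snapshot("scene");P=pts(w);x,y,z=np.moveaxis(P,-1,0);s=state();print(s["ee_pos"],s["ft_force"])
m=(w["z_map"]>0)&(z>.06)&(z<.12)&(abs(x-.585)<.022)&(y<-.11)&(y>-.2)
print(m.sum(),np.linalg.lstsq(np.c_[P[m][:,:2],np.ones(m.sum())],P[m][:,2],rcond=None)[0],np.median(z[m]))
```

```text
[ 0.59118402 -0.25585454  0.05753728] [ 8.98792257 -6.09833444 -0.79652112]
342 [ 0.04365683 -0.02204075  0.05140866] 0.0802006487267175
```

play_rows(
  steps=[
    [[0,0,0.003],[0,0,0],0.0],
    [[0,0,0.003],[0,0,0],0.0],
    [[0,0,0.003],[0,0,0],0.015],
    [[0,0,0.003],[0,0,0],0.025],
    [[0,0,0.003],[0,0,0],0.034],
    [[0,0,0.0],[0,0,0],0.034],
    [[0,0,-0.02],[0,0,0],0.034],
    [[0,0,-0.05],[0,0,0],0.034],
  ],
)

```text
time: 7.6
ee_pos: [0.5872, -0.2518, 0.1067]
tcp_rot: [[0.994, 0.106, -0.007], [0.106, -0.994, 0.004], [-0.006, -0.004, -1.0]]
ft_force: [0.3, -0.4, -0.7]
grip_width: 0.0341
finger_force: 0.0
```

Run:
```python
from plan import *
w=snapshot("scene");P=pts(w);x,y,z=np.moveaxis(P,-1,0)
m=(w["z_map"]>0)&(z>.06)&(z<.12)&(abs(x-.585)<.022)&(y<-.11)&(y>-.2)
print(m.sum(),np.linalg.lstsq(np.c_[P[m][:,:2],np.ones(m.sum())],P[m][:,2],rcond=None)[0],np.median(z[m]))
s=state();p=s["ee_pos"];print(p,s["time"])
# rise, then go to above the drift shank, opening .034; y-axis angle 94.0-180
A=[.590,-.24,.32];B=[.585,.305,.20]
plan(chunk(line(p,-83.9,A,-83.9,.034,5)+line(A,-83.9,[.58,.305,.26],-86,.034,13)+line([.58,.305,.26],-86,[.586,.306,.13],-86,.034,6)))
```

```text
338 [0.05425554 0.01602013 0.04905115] 0.07796631661846037
[ 0.59155864 -0.25423139  0.11458547] 7.65
[[[0.0002,-0.0027,-0.0411],[0.003,-0.004,0],0.034],[[0.0003,-0.0055,-0.0822],[0.003,-0.004,0],0.034],[[0.0005,-0.0082,-0.1233],[0.003,-0.004,0],0.034],[[0.0006,-0.0109,-0.1644],[0.003,-0.004,0],0.034],[[0.0008,-0.0136,-0.2055],[0.003,-0.004,0],0.034],[[0.0045,-0.0554,-0.201],[0.003,-0.004,0.003],0.034],[[0.0081,-0.0972,-0.1965],[0.003,-0.004,0.005],0.034],[[0.0118,-0.139,-0.192],[0.003,-0.004,0.008],0.034]]
[[[0.0033,-0.0418,0.0046],[0,0,0.003],0.034],[[0.0067,-0.0836,0.0092],[0,0,0.006],0.034],[[0.01,-0.1254,0.0138],[0,0,0.008],0.034],[[0.0133,-0.1672,0.0185],[0,0,0.011],0.034],[[0.0167,-0.209,0.0231],[0,0,0.014],0.034],[[0.02,-0.2508,0.0277],[0,0,0.017],0.034],[[0.0234,-0.2926,0.0323],[0,0,0.02],0.034],[[0.0267,-0.3344,0.0369],[0,0,0.023],0.034]]
[[[0.0024,-0.0419,0.0046],[0,0,0.003],0.034],[[0.0048,-0.0837,0.0092],[0,0,0.006],0.034],[[0.0058,-0.0838,0.0309],[0,0,0.006],0.034],[[0.0068,-0.0839,0.0526],[0,0,0.006],0.034],[[0.0078,-0.084,0.0742],[0,0,0.006],0.034],[[0.0088,-0.0841,0.0959],[0,0,0.006],0.034],[[0.0098,-0.0842,0.1176],[0,0,0.006],0.034],[[0.0108,-0.0843,0.1392],[0,0,0.006],0.034]]
```

Flap is level. Going to the drift.

play_rows(
  steps=[
    [[0,-0.003,-0.041],[0,0,0],0.034],
    [[0,-0.005,-0.082],[0,0,0],0.034],
    [[0,-0.008,-0.123],[0,0,0],0.034],
    [[0.001,-0.011,-0.164],[0,0,0],0.034],
    [[0.001,-0.014,-0.205],[0,0,0],0.034],
    [[0.004,-0.055,-0.201],[0.003,-0.004,0.003],0.034],
    [[0.008,-0.097,-0.196],[0.003,-0.004,0.005],0.034],
    [[0.012,-0.139,-0.192],[0.003,-0.004,0.008],0.034],
  ],
)

```text
time: 8.45
ee_pos: [0.5865, -0.1127, 0.3013]
tcp_rot: [[0.995, 0.097, -0.004], [0.097, -0.995, 0.003], [-0.004, -0.003, -1.0]]
ft_force: [0.0, -0.1, -1.0]
grip_width: 0.0339
finger_force: 0.0
```

play_rows(
  steps=[
    [[0.003,-0.042,0.005],[0,0,0.003],0.034],
    [[0.007,-0.084,0.009],[0,0,0.006],0.034],
    [[0.01,-0.125,0.014],[0,0,0.008],0.034],
    [[0.013,-0.167,0.018],[0,0,0.011],0.034],
    [[0.017,-0.209,0.023],[0,0,0.014],0.034],
    [[0.02,-0.251,0.028],[0,0,0.017],0.034],
    [[0.023,-0.293,0.032],[0,0,0.02],0.034],
    [[0.027,-0.334,0.037],[0,0,0.023],0.034],
  ],
)

```text
time: 9.25
ee_pos: [0.5803, 0.2231, 0.2649]
tcp_rot: [[0.997, 0.075, -0.005], [0.075, -0.997, 0.002], [-0.005, -0.003, -1.0]]
ft_force: [0.5, 0.2, 0.3]
grip_width: 0.0338
finger_force: 0.0
```

play_rows(
  steps=[
    [[0.002,-0.042,0.005],[0,0,0.003],0.034],
    [[0.005,-0.084,0.009],[0,0,0.006],0.034],
    [[0.006,-0.084,0.031],[0,0,0.006],0.034],
    [[0.007,-0.084,0.053],[0,0,0.006],0.034],
    [[0.008,-0.084,0.074],[0,0,0.006],0.034],
    [[0.009,-0.084,0.096],[0,0,0.006],0.034],
    [[0.01,-0.084,0.118],[0,0,0.006],0.034],
    [[0.011,-0.084,0.139],[0,0,0.006],0.034],
  ],
)

```text
time: 10.05
ee_pos: [0.5845, 0.3061, 0.125]
tcp_rot: [[0.998, 0.069, -0.005], [0.069, -0.998, 0.002], [-0.005, -0.002, -1.0]]
ft_force: [0.1, -0.3, -0.2]
grip_width: 0.0341
finger_force: 0.0
```

Run:
```python
from plan import *
s=state();print(s["time"],s["ee_pos"].round(4),s["tcp_rot"].round(3),s["q"].round(2))
w=snapshot("wrist");save("w2.png",w["img"]);P=pts(w);x,y,z=np.moveaxis(P,-1,0)
for a,b in((.285,.325),(.22,.275)):
    m=(w["z_map"]>0)&(z>.03)&(z<.055)&(x>.5)&(x<.618)&(y>a)&(y<b);q=P[m]
    print(m.sum(),cv2.minAreaRect(q[:,:2].astype(np.float32)),q.min(0),q.max(0),np.polyfit(q[:,0],q[:,1],1))
```

```text
10.05 [0.5845 0.3061 0.125 ] [[ 0.998  0.069 -0.005]
 [ 0.069 -0.998  0.002]
 [-0.005 -0.002 -1.   ]] [0.35 0.48 1.41 0.   1.26 1.85]
1733 ((0.5805033445358276, 0.30227991938591003), (0.0751967802643776, 0.01601117104291916), 3.2854573726654053) [0.54328838 0.29276762 0.03394947] [0.61797965 0.31190936 0.04459965] [0.05135612 0.2725903 ]
2638 ((0.5835671424865723, 0.24313990771770477), (0.07032355666160583, 0.0254189632833004), 3.6800782680511475) [0.54801822 0.22845467 0.03016337] [0.6179749  0.25780674 0.04941672] [0.06249078 0.20885294]
```

View pics/w2.png

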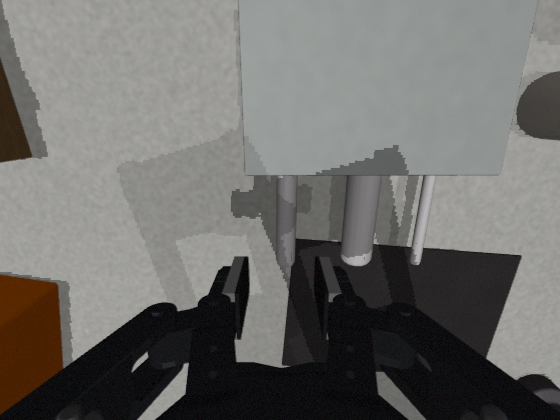

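The drift's shank is at (287,220). Thick is at (360,220) and thin at (422,220). The choice is confirmed.

play_rows(
  steps=[
    [[0.004,0.001,0.02],[0,0,0],0.034],
    [[0.008,0.003,0.04],[0,0,0],0.034],
    [[0.012,0.004,0.06],[0,0,0],0.034],
    [[0.013,0.004,0.075],[0,0,0],0.034],
    [[0.013,0.004,0.08],[0,0,0],0.034],
    [[0.013,0.004,0.08],[0,0,0],0.034],
    [[0.013,0.004,0.08],[0,0,0],0.034],
    [[0.013,0.004,0.08],[0,0,0],0.034],
  ],
)

```text
time: 10.9
ee_pos: [0.599, 0.3038, 0.0479]
tcp_rot: [[0.998, 0.069, -0.002], [0.069, -0.998, 0.003], [-0.002, -0.004, -1.0]]
ft_force: [0.6, 0.9, 0.6]
grip_width: 0.0342
finger_force: 0.0
```

play_rows(
  steps=[
    [[0,0.001,0.012],[0,0,0],0.034],
    [[0,0.001,0.024],[0,0,0],0.034],
    [[0,0.001,0.029],[0,0,0],0.034],
    [[0,0.001,0.029],[0,0,0],0.034],
    [[0,0.001,0.029],[0,0,0],0.02],
    [[0,0.001,0.029],[0,0,0],0.0],
    [[0,0.001,0.029],[0,0,0],0.0],
    [[0,0.001,0.029],[0,0,0],0.0],
  ],
)

```text
time: 11.7
ee_pos: [0.5981, 0.3025, 0.0174]
tcp_rot: [[0.998, 0.069, -0.004], [0.069, -0.998, 0.003], [-0.004, -0.003, -1.0]]
ft_force: [-0.3, -0.0, -2.0]
grip_width: 0.0143
finger_force: 58.4
```

play_rows(
  steps=[
    [[0,0,-0.003],[0,0,0],0.0],
    [[-0.015,0,-0.004],[0,0,0],0.0],
    [[-0.03,0,-0.004],[0,0,0],0.0],
    [[-0.05,0,-0.004],[0,0,0],0.0],
    [[-0.07,0,-0.004],[0,0,0],0.0],
    [[-0.09,0,-0.004],[0,0,0],0.0],
    [[-0.11,0,-0.004],[0,0,0],0.0],
    [[-0.13,0,-0.004],[0,0,0],0.0],
  ],
)

```text
time: 12.5
ee_pos: [0.4672, 0.2932, 0.0218]
tcp_rot: [[0.998, 0.069, -0.005], [0.069, -0.998, 0.002], [-0.005, -0.003, -1.0]]
ft_force: [-0.7, 0.3, -3.1]
grip_width: 0.0141
finger_force: 58.5
```

Run:
```python
from plan import *
s=state();print(s["time"],s["ee_pos"].round(4),s["grip_width"],s["finger_force"],s["ft_force"].round(1))
w=snapshot("side");save("s3.png",cv2.resize(w["img"][200:420,130:430],None,fx=2,fy=2));P=pts(w)
```

```text
12.5 [0.4672 0.2932 0.0218] 0.014133957068886482 58.50754112005234 [-0.7  0.3 -3.1]
```

View pics/s3.png

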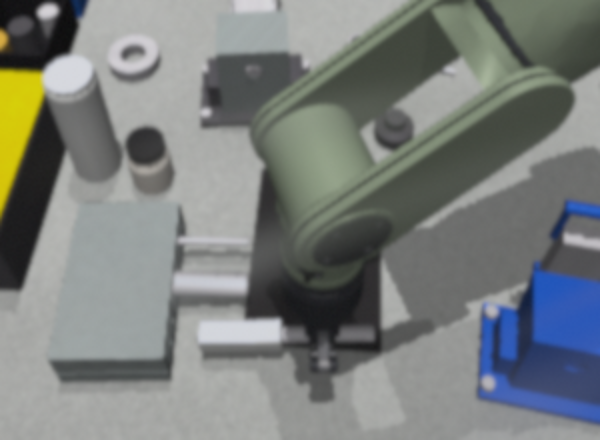

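Drift is out of the rack: handle at (240,335) in the crop, shank in the fingers. The other rods have not moved. Next I lift, turn 92° and lay it on the mat.

Run:
```python
from plan import *
s=state();p=s["ee_pos"]
A=p+[0,0,.09]; B=np.array([.478,.149,.10]); C=np.array([.478,.149,.008])
plan(chunk(line(p,-86,A,-86,0.,3)+line(A,-86,B,6.1,0.,13)+line(B,6.1,C,6.1,0.,6)))
```

```text
[[[-0.0003,-0.0,-0.03],[0,0.011,0],0.0],[[-0.0007,-0.0001,-0.06],[0,0.011,0],0.0],[[-0.001,-0.0001,-0.09],[0,0.011,0],0.0],[[-0.0006,0.011,-0.0892],[-0.002,0.011,-0.124],0.0],[[-0.0002,0.0221,-0.0884],[-0.003,0.011,-0.248],0.0],[[0.0002,0.0332,-0.0875],[-0.003,0.011,-0.371],0.0],[[0.0007,0.0443,-0.0867],[-0.004,0.011,-0.495],0.0],[[0.0011,0.0554,-0.0859],[-0.005,0.01,-0.619],0.0]]
[[[-0.0061,0.0093,0.0008],[0,0,-0.124],0.0],[[-0.0122,0.0186,0.0017],[0,0,-0.247],0.0],[[-0.0183,0.0278,0.0025],[0,0,-0.371],0.0],[[-0.0244,0.0371,0.0033],[0,0,-0.495],0.0],[[-0.0305,0.0464,0.0042],[0,0,-0.618],0.0],[[-0.0366,0.0557,0.005],[0,0,-0.742],0.0],[[-0.0427,0.0649,0.0059],[0,0,-0.866],0.0],[[-0.0488,0.0742,0.0067],[0,0,-0.989],0.0]]
[[[0.0,0.0,0.0153],[0,0,0],0.0],[[0.0,0.0,0.0307],[0,0,0],0.0],[[0.0,0.0,0.046],[0,0,0],0.0],[[0.0,0.0,0.0613],[0,0,0],0.0],[[0.0,0.0,0.0767],[0,0,0],0.0],[[0.0,0.0,0.092],[0,0,0],0.0],[[0.0,0.0,0.092],[0,0,0],0.0],[[0.0,0.0,0.092],[0,0,0],0.0]]
```

play_rows(
  steps=[
    [[0,0,-0.03],[0,0,0],0.0],
    [[0,0,-0.06],[0,0,0],0.0],
    [[0,0,-0.09],[0,0,0],0.0],
    [[0,0.011,-0.089],[0,0,-0.124],0.0],
    [[0,0.022,-0.088],[0,0,-0.248],0.0],
    [[0,0.033,-0.088],[0,0,-0.371],0.0],
    [[0.001,0.044,-0.087],[0,0,-0.495],0.0],
    [[0.001,0.055,-0.086],[0,0,-0.619],0.0],
  ],
)

```text
time: 13.35
ee_pos: [0.4735, 0.2378, 0.1078]
tcp_rot: [[0.769, 0.639, -0.004], [0.639, -0.769, 0.002], [-0.002, -0.005, -1.0]]
ft_force: [0.8, 0.2, -3.0]
grip_width: 0.0144
finger_force: 58.9
```

play_rows(
  steps=[
    [[-0.006,0.009,0.001],[0,0,-0.124],0.0],
    [[-0.012,0.019,0.002],[0,0,-0.247],0.0],
    [[-0.018,0.028,0.002],[0,0,-0.371],0.0],
    [[-0.024,0.037,0.003],[0,0,-0.495],0.0],
    [[-0.03,0.046,0.004],[0,0,-0.618],0.0],
    [[-0.037,0.056,0.005],[0,0,-0.742],0.0],
    [[-0.043,0.065,0.006],[0,0,-0.866],0.0],
    [[-0.049,0.074,0.007],[0,0,-0.989],0.0],
  ],
)

```text
time: 14.15
ee_pos: [0.4827, 0.1495, 0.1005]
tcp_rot: [[-0.111, 0.994, -0.004], [0.994, 0.111, 0.002], [0.003, -0.004, -1.0]]
ft_force: [0.5, 0.6, -2.8]
grip_width: 0.0141
finger_force: 58.9
```

play_rows(
  steps=[
    [[0,0,0.015],[0,0,0],0.0],
    [[0,0,0.03],[0,0,0],0.0],
    [[0,0,0.045],[0,0,0],0.0],
    [[0,0,0.06],[0,0,0],0.0],
    [[0,0,0.072],[0,0,0],0.0],
    [[0,0,0.078],[0,0,0],0.0],
    [[0,0,0.078],[0,0,0],0.0],
    [[0,0,0.078],[0,0,0],0.0],
  ],
)

```text
time: 14.95
ee_pos: [0.4828, 0.1504, 0.0228]
tcp_rot: [[-0.106, 0.994, -0.003], [0.994, 0.106, 0.003], [0.003, -0.003, -1.0]]
ft_force: [-0.5, 0.6, -2.7]
grip_width: 0.014
finger_force: 58.9
```

play_rows(
  steps=[
    [[0,0,0.008],[0,0,0],0.0],
    [[0,0,0.015],[0,0,0],0.0],
    [[0,0,0.017],[0,0,0],0.0],
    [[0,0,0.017],[0,0,0],0.0],
    [[0,0,0.017],[0,0,0],0.015],
    [[0,0,0.017],[0,0,0],0.025],
    [[0,0,0.017],[0,0,0],0.04],
    [[0,0,0.017],[0,0,0],0.05],
  ],
)

```text
time: 15.75
ee_pos: [0.4829, 0.1505, 0.0061]
tcp_rot: [[-0.106, 0.994, -0.003], [0.994, 0.106, 0.003], [0.003, -0.002, -1.0]]
ft_force: [-0.9, 1.1, 0.2]
grip_width: 0.0496
finger_force: 0.0
```

play_rows(
  steps=[
    [[0,0,-0.005],[0,0,0],0.055],
    [[0.01,0,-0.03],[0,0,0],0.055],
    [[0.03,0,-0.06],[0,0,0],0.055],
    [[0.05,0,-0.1],[0,0,0],0.055],
    [[0.06,0,-0.13],[0,0,0],0.055],
    [[0.06,0,-0.14],[0,0,0],0.055],
    [[0.06,0,-0.14],[0,0,0],0.055],
    [[0.06,0,-0.14],[0,0,0],0.055],
  ],
)

```text
time: 16.55
ee_pos: [0.4755, 0.2089, 0.1443]
tcp_rot: [[-0.105, 0.994, -0.007], [0.994, 0.105, 0.002], [0.002, -0.006, -1.0]]
ft_force: [-0.3, -0.1, -0.2]
grip_width: 0.0548
finger_force: 0.0
```

Run:
```python
from plan import *
s=state();print(s["time"],s["ee_pos"].round(4),s["tcp_rot"].round(3))
w=snapshot("wrist");save("w4.png",w["img"]);P=pts(w);x,y,z=np.moveaxis(P,-1,0)
m=(w["z_map"]>0)&(z>.0095)&(z<.06)&(abs(x-.478)<.05)&(y>.05)&(y<.31);q=P[m]
r=cv2.minAreaRect(q[:,:2].astype(np.float32));print(m.sum(),r,q.min(0),q.max(0))
for a in np.arange(.09,.3,.02):
    k=q[abs(q[:,1]-a)<.01]
    if len(k)>5: print(a.round(2),len(k),(k[:,0].min()+k[:,0].max())/2,k[:,2].max(),np.ptp(k[:,0]))
```

```text
16.55 [0.4755 0.2089 0.1443] [[-0.105  0.994 -0.007]
 [ 0.994  0.105  0.002]
 [ 0.002 -0.006 -1.   ]]
3989 ((0.47807854413986206, 0.18554210662841797), (0.02401038259267807, 0.18007294833660126), 6.116000175476074) [0.45691439 0.09578345 0.01286776] [0.49426451 0.27600949 0.02874903]
0.09 36 0.4867431665373272 0.022379571281676447 0.013798232091956963
0.11 254 0.48607727710740867 0.0232005877656829 0.016374462363629216
0.13 281 0.48425035423683793 0.0232659853236582 0.01667513567930995
0.15 302 0.48183529167681644 0.023416899800688062 0.01798543046530976
0.17 327 0.47960627515643606 0.02328138625576931 0.017491601906656273
0.19 396 0.4768032515532338 0.027444512278126665 0.02461387159268036
0.21 578 0.4754399651720357 0.027972856978246807 0.025558622193504077
0.23 609 0.47331172670600774 0.0287490294242998 0.024969025966853742
0.25 651 0.47130532192184005 0.027773223692472038 0.02471084410462876
0.27 555 0.4693918658634917 0.02793846567429381 0.02495494630785261
```

View pics/w4.png

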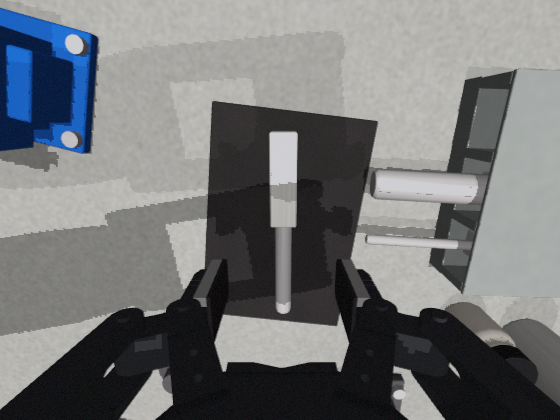

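The drift lies level on the mat: handle at (284,180), tip at (283,308), middle 3 mm from the mat's middle. Next I retake it by the handle.

play_rows(
  steps=[
    [[0.005,0,0.025],[0,0,0],0.055],
    [[0.01,0,0.055],[0,0,0],0.055],
    [[0.017,0,0.085],[0,0,0],0.055],
    [[0.017,0,0.11],[0,0,0],0.055],
    [[0.017,0,0.125],[0,0,0],0.055],
    [[0.017,0,0.132],[0,0,0],0.055],
    [[0.017,0,0.132],[0,0,0],0.055],
    [[0.017,0,0.132],[0,0,0],0.055],
  ],
)

```text
time: 17.4
ee_pos: [0.4742, 0.2267, 0.0135]
tcp_rot: [[-0.105, 0.994, -0.005], [0.994, 0.105, 0.002], [0.003, -0.004, -1.0]]
ft_force: [0.3, -1.1, -0.6]
grip_width: 0.055
finger_force: 0.0
```

play_rows(
  steps=[
    [[0,0,0.005],[0,0,0],0.055],
    [[0,0,0.008],[0,0,0],0.055],
    [[0,0,0.008],[0,0,0],0.04],
    [[0,0,0.008],[0,0,0],0.025],
    [[0,0,0.008],[0,0,0],0.0],
    [[0,0,0.008],[0,0,0],0.0],
    [[0,0,0.008],[0,0,0],0.0],
    [[0,0,0.008],[0,0,0],0.0],
  ],
)

```text
time: 18.2
ee_pos: [0.4746, 0.2272, 0.0061]
tcp_rot: [[-0.106, 0.994, -0.003], [0.994, 0.106, 0.003], [0.003, -0.003, -1.0]]
ft_force: [-0.2, -0.1, 3.5]
grip_width: 0.0225
finger_force: 60.6
```

Run:
```python
from plan import *
s=state();p=s["ee_pos"];print(p,s["grip_width"],s["finger_force"],s["ft_force"])
yaw=np.radians(6.15);fx=np.array([np.cos(yaw),np.sin(yaw),0]);fy=np.array([-np.sin(yaw),np.cos(yaw),0])
O=np.array([.5685,-.0405,0]);print("entry",O+.035*fy)
# tcp so that axis at z=.095: z offset axis-tcp ; drift tip at tcp-.130*fy
zt=.095-(.0148-p[2]); tipf=.075
B=O+fy*(tipf+.130)+[0,0,zt]; A=p+[0,0,zt+.02-p[2]]
print(B)
plan(chunk(line(p,6.1,A,6.1,0.,5)+line(A,6.1,B,6.15,0.,3)))
```

```text
[0.47456099 0.22717398 0.00611118] 0.02247341817538878 60.60757398605347 [-0.21691722 -0.08940705  3.54787359]
entry [ 0.56475039 -0.00570143  0.        ]
[0.54653799 0.16332019 0.08631118]
[[[0.0001,-0.0001,-0.02],[-0.003,-0.003,0],0.0],[[0.0001,-0.0001,-0.0401],[-0.003,-0.003,0],0.0],[[0.0002,-0.0002,-0.0601],[-0.003,-0.003,0],0.0],[[0.0003,-0.0002,-0.0802],[-0.003,-0.003,0],0.0],[[0.0003,-0.0003,-0.1002],[-0.003,-0.003,0],0.0],[[-0.0234,0.0213,-0.0937],[-0.003,-0.003,0],0.0],[[-0.0471,0.043,-0.0871],[-0.003,-0.003,0],0.0],[[-0.0709,0.0646,-0.0806],[-0.003,-0.003,0],0.0]]
```

play_rows(
  steps=[
    [[0,0,-0.02],[0,0,0],0.0],
    [[0,0,-0.04],[0,0,0],0.0],
    [[0,0,-0.06],[0,0,0],0.0],
    [[0,0,-0.08],[0,0,0],0.0],
    [[0,0,-0.1],[0,0,0],0.0],
    [[-0.023,0.021,-0.094],[0,0,0],0.0],
    [[-0.047,0.043,-0.087],[0,0,0],0.0],
    [[-0.071,0.065,-0.081],[0,0,0],0.0],
  ],
)

```text
time: 19.0
ee_pos: [0.5459, 0.1624, 0.0849]
tcp_rot: [[-0.107, 0.994, -0.007], [0.994, 0.107, 0.002], [0.003, -0.006, -1.0]]
ft_force: [0.6, -0.1, -2.2]
grip_width: 0.0229
finger_force: 59.9
```

```bash
cat > ax.py <<'E'
from plan import *
s=state();p=s["ee_pos"];print(s["time"],p.round(4),s["tcp_rot"].round(3).tolist(),s["ft_force"].round(1),s["grip_width"])
yaw=np.radians(6.15);fx=np.array([np.cos(yaw),np.sin(yaw),0]);fy=np.array([-np.sin(yaw),np.cos(yaw),0]);O=np.array([.5685,-.0405,0])
for n in("scene","side","wrist"):
    w=snapshot(n);P=pts(w)-O;F=np.stack([P@fx,P@fy,P[...,2]],-1);v=w["z_map"]>0
    m=v&(abs(F[...,0])<.03)&(F[...,1]>.045)&(F[...,1]<.16)&(F[...,2]>.075)&(F[...,2]<.125);q=F[m]
    if len(q)<20: print(n,len(q));continue
    print(n,len(q),"tip y",q[:,1].min().round(4))
    for a in np.arange(.06,.16,.02):
        k=q[abs(q[:,1]-a)<.01]
        if len(k)>8: print(a.round(3),len(k),"x",k[:,0].min().round(4),k[:,0].max().round(4),"ztop",np.percentile(k[:,2],97).round(4))
    e=v&(abs(F[...,0])<.04)&(abs(F[...,1]-.035)<.008)&(abs(F[...,2]-.095)<.03);print("face y",np.median(F[e][:,1]).round(4), "block x",F[v&(abs(F[...,2]-.13)<.004)&(abs(F[...,1])<.03)][:,0].min(initial=9).round(4),F[v&(abs(F[...,2]-.13)<.004)&(abs(F[...,1])<.03)][:,0].max(initial=-9).round(4))
E
python3 ax.py
```

```text
19.0 [0.5459 0.1624 0.0849] [[-0.107, 0.994, -0.007], [0.994, 0.107, 0.002], [0.003, -0.006, -1.0]] [ 0.6 -0.1 -2.2] 0.02287731523364472
scene 210 tip y 0.0739
0.08 35 x -0.0057 0.0078 ztop 0.1004
0.1 50 x -0.0093 0.0078 ztop 0.1007
0.12 48 x -0.0056 0.0081 ztop 0.102
0.14 52 x -0.0074 0.0085 ztop 0.1007
face y 0.0343 block x -0.0457 0.0461
side 0
wrist 250 tip y 0.1502
face y nan block x 9.0 -9.0
  return _methods._mean(a, axis=axis, dtype=dtype,
  ret = ret.dtype.type(ret / rcount)
```

play_rows(
  steps=[
    [[-0.008,0,0],[0,0,0],0.0],
    [[-0.016,0,0],[0,0,0],0.0],
    [[-0.024,0,0],[0,0,0],0.0],
    [[-0.032,0,0],[0,0,0],0.0],
    [[-0.038,0,0],[0,0,0],0.0],
    [[-0.044,0,0],[0,0,0],0.0],
    [[-0.05,0,0],[0,0,0],0.0],
    [[-0.055,0,0],[0,0,0],0.0],
  ],
)

```text
time: 19.95
ee_pos: [0.5521, 0.112, 0.0866]
tcp_rot: [[-0.105, 0.994, -0.004], [0.994, 0.105, 0.01], [0.01, -0.003, -1.0]]
ft_force: [-1.4, 11.4, -1.3]
grip_width: 0.0228
finger_force: 60.2
```

play_rows(
  steps=[
    [[-0.006,0,0],[0,0,0],0.0],
    [[-0.012,0,0],[0,0,0],0.0],
    [[-0.018,0,0],[0,0,0],0.0],
    [[-0.024,0,0],[0,0,0],0.0],
    [[-0.03,0,0],[0,0,0],0.0],
    [[-0.036,0,0],[0,0,0],0.0],
    [[-0.042,0,0],[0,0,0],0.0],
    [[-0.048,0,0],[0,0,0],0.0],
  ],
)

```text
time: 20.75
ee_pos: [0.5574, 0.0602, 0.0858]
tcp_rot: [[-0.106, 0.994, -0.004], [0.994, 0.106, 0.002], [0.003, -0.004, -1.0]]
ft_force: [-0.4, -0.3, -3.1]
grip_width: 0.023
finger_force: 59.9
```

play_rows(
  steps=[
    [[-0.004,0,0],[0,0,0],0.0],
    [[-0.008,0,0],[0,0,0],0.0],
    [[-0.011,0,0],[0,0,0],0.0],
    [[-0.014,0,0],[0,0,0],0.0],
    [[-0.016,0,0],[0,0,0],0.0],
    [[-0.018,0,0],[0,0,0],0.0],
    [[-0.018,0,0],[0,0,0],0.0],
    [[-0.018,0,0],[0,0,0],0.0],
  ],
)

```text
time: 21.55
ee_pos: [0.5595, 0.0425, 0.0859]
tcp_rot: [[-0.106, 0.994, -0.004], [0.994, 0.106, 0.002], [0.003, -0.004, -1.0]]
ft_force: [0.4, 0.4, -2.9]
grip_width: 0.0229
finger_force: 59.9
```

```bash
cat > pin.py <<'E'
from plan import *
import sys
s=state();print(s["time"],s["ee_pos"].round(4),s["ft_force"].round(1))
yaw=np.radians(6.15);fx=np.array([np.cos(yaw),np.sin(yaw),0]);fy=np.array([-np.sin(yaw),np.cos(yaw),0]);O=np.array([.5685,-.0405,0])
for n in("scene","side"):
    w=snapshot(n);P=pts(w)-O;F=np.stack([P@fx,P@fy,P[...,2]],-1)
    m=(w["z_map"]>0)&(abs(F[...,0])<.024)&(F[...,1]>-.16)&(F[...,1]<-.037)&(F[...,2]>.086)&(F[...,2]<.12);q=F[m]
    print(n,len(q)); 
    if len(q): print(np.percentile(q,[2,50,98],axis=0).round(4).tolist())
    save(sys.argv[1]+n+".png",cv2.resize(w["img"][150:290,180:340],None,fx=3.5,fy=3.5))
E
python3 pin.py p5
```

```text
21.55 [0.5595 0.0425 0.0859] [ 0.4  0.4 -2.9]
scene 140
[[-0.0031, -0.1094, 0.0866], [0.0093, -0.0835, 0.0976], [0.0146, -0.0573, 0.1018]]
side 0
```

View pics/p5scene.png

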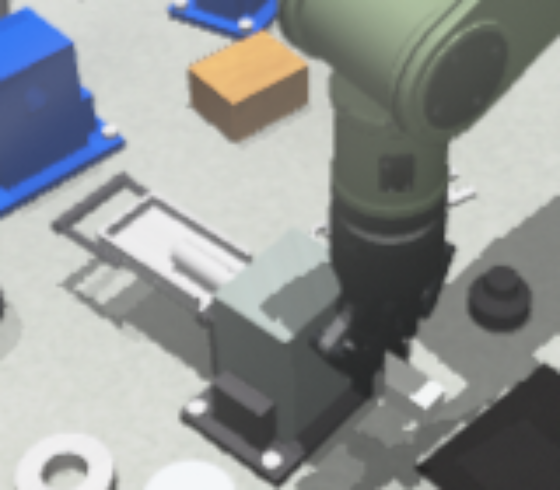

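The pin is out: front end at fixture y ≈ -0.111, so its centre is near -0.078, top at 0.102, lying on the flap at crop (205,260). Now I withdraw the drift.

play_rows(
  steps=[
    [[0.012,0,0],[0,0,0],0.0],
    [[0.028,0,0],[0,0,0],0.0],
    [[0.044,0,0],[0,0,0],0.0],
    [[0.06,0,0],[0,0,0],0.0],
    [[0.076,0,0],[0,0,0],0.0],
    [[0.092,0,0],[0,0,0],0.0],
    [[0.108,0,0],[0,0,0],0.0],
    [[0.122,0,0],[0,0,0],0.0],
  ],
)

```text
time: 22.45
ee_pos: [0.5462, 0.1656, 0.0862]
tcp_rot: [[-0.106, 0.994, -0.004], [0.994, 0.106, 0.003], [0.003, -0.004, -1.0]]
ft_force: [-0.1, 0.5, -4.0]
grip_width: 0.023
finger_force: 59.9
```

```bash
python3 pin.py p6
python3 - <<'E'
from plan import *
s=state();p=s["ee_pos"];print(p)
A=[.4746,.2272,.08]
plan(chunk(line(p,6.15,[.4746,.2272,.10],6.1,0.,5)+line([.4746,.2272,.10],6.1,[.4746,.2272,.02],6.1,0.,3)))
E
```

```text
22.45 [0.5462 0.1656 0.0862] [-0.1  0.5 -4. ]
scene 106
[[0.0077, -0.1089, 0.0924], [0.0184, -0.0833, 0.0986], [0.0237, -0.0557, 0.1021]]
side 0
[0.5461103  0.16610332 0.08619134]
[[[0.0137,-0.0129,-0.0027],[-0.004,-0.003,0],0.0],[[0.0274,-0.0258,-0.0053],[-0.004,-0.003,0],0.0],[[0.0411,-0.0387,-0.008],[-0.004,-0.003,0.002],0.0],[[0.0548,-0.0516,-0.0107],[-0.004,-0.003,0.002],0.0],[[0.0685,-0.0645,-0.0133],[-0.004,-0.003,0.002],0.0],[[0.0684,-0.0644,0.0133],[-0.004,-0.003,0.002],0.0],[[0.0683,-0.0643,0.04],[-0.004,-0.003,0.002],0.0],[[0.0682,-0.0642,0.0667],[-0.004,-0.003,0.002],0.0]]
```

play_rows(
  steps=[
    [[0.014,-0.013,-0.003],[0,0,0],0.0],
    [[0.027,-0.026,-0.005],[0,0,0],0.0],
    [[0.041,-0.039,-0.008],[0,0,0],0.0],
    [[0.055,-0.052,-0.011],[0,0,0],0.0],
    [[0.068,-0.064,-0.013],[0,0,0],0.0],
    [[0.068,-0.064,0.013],[0,0,0],0.0],
    [[0.068,-0.064,0.04],[0,0,0],0.0],
    [[0.068,-0.064,0.064],[0,0,0],0.0],
  ],
)

```text
time: 23.35
ee_pos: [0.4746, 0.2259, 0.0223]
tcp_rot: [[-0.107, 0.994, -0.003], [0.994, 0.107, 0.003], [0.003, -0.003, -1.0]]
ft_force: [0.1, -0.3, -3.1]
grip_width: 0.0225
finger_force: 60.0
```

```bash
python3 pin.py p7; python3 -c "
from h import *
s=state();print(s['ee_pos'],s['tcp_rot'].round(3).tolist(),s['ft_force'])"
```

```text
23.35 [0.4746 0.2259 0.0223] [ 0.1 -0.3 -3.1]
scene 117
[[0.0079, -0.1099, 0.0905], [0.0185, -0.0843, 0.0979], [0.0238, -0.0564, 0.102]]
side 96
[[0.0043, -0.1113, 0.0921], [0.0135, -0.088, 0.0994], [0.0236, -0.0646, 0.1026]]
[0.47103135 0.22463747 0.01951453] [[-0.106, 0.994, -0.012], [0.994, 0.106, 0.0], [0.002, -0.012, -1.0]] [-1.41828263 -0.20322943 -2.41977624]
```

play_rows(
  steps=[
    [[0,0,0.006],[0,0,0],0.0],
    [[0,0,0.011],[0,0,0],0.0],
    [[0,0,0.014],[0,0,0],0.0],
    [[0,0,0.015],[0,0,0],0.0],
    [[0,0,0.015],[0,0,0],0.0],
    [[0,0,0.015],[0,0,0],0.0],
    [[0,0,0.015],[0,0,0],0.0],
    [[0,0,0.015],[0,0,0],0.0],
  ],
)

```text
time: 24.25
ee_pos: [0.4754, 0.2251, 0.0078]
tcp_rot: [[-0.106, 0.994, -0.004], [0.994, 0.106, 0.003], [0.003, -0.004, -1.0]]
ft_force: [-0.1, 0.2, -2.3]
grip_width: 0.0226
finger_force: 60.0
```

play_rows(
  steps=[
    [[0,0,0.002],[0,0,0],0.0],
    [[0,0,0.002],[0,0,0],0.0],
    [[0,0,0.002],[0,0,0],0.025],
    [[0,0,0.002],[0,0,0],0.03],
    [[0,0,0.002],[0,0,0],0.04],
    [[0,0,0.002],[0,0,0],0.05],
    [[0,0,0.002],[0,0,0],0.055],
    [[0,0,0.0],[0,0,0],0.055],
  ],
)

```text
time: 25.05
ee_pos: [0.475, 0.225, 0.0074]
tcp_rot: [[-0.106, 0.994, -0.005], [0.994, 0.106, 0.002], [0.003, -0.005, -1.0]]
ft_force: [-0.3, -0.2, -0.5]
grip_width: 0.0548
finger_force: 0.0
```

play_rows(
  steps=[
    [[0,0,-0.01],[0,0,0],0.055],
    [[0,0,-0.03],[0,0,0],0.055],
    [[0,0,-0.06],[0,0,0],0.055],
    [[0,0,-0.1],[0,0,0],0.055],
    [[0,0,-0.14],[0,0,0],0.055],
    [[0,0,-0.16],[0,0,0],0.055],
    [[0,0,-0.16],[0,0,0],0.055],
    [[0,0,-0.16],[0,0,0],0.055],
  ],
)

```text
time: 25.85
ee_pos: [0.476, 0.2247, 0.1682]
tcp_rot: [[-0.106, 0.994, -0.003], [0.994, 0.106, 0.003], [0.003, -0.003, -1.0]]
ft_force: [-0.6, 1.4, 0.5]
grip_width: 0.0549
finger_force: 0.0
```

```bash
python3 pin.py p8
python3 - <<'E'
from plan import *
w=snapshot("wrist");P=pts(w);x,y,z=np.moveaxis(P,-1,0)
m=(w["z_map"]>0)&(z>.0095)&(z<.06)&(abs(x-.478)<.05)&(y>.05)&(y<.31);q=P[m]
print(m.sum(),cv2.minAreaRect(q[:,:2].astype(np.float32)),q[:,2].max())
w=snapshot("scene");P=pts(w);x,y,z=np.moveaxis(P,-1,0)
m=(w["z_map"]>0)&(z>.06)&(z<.12)&(abs(x-.575)<.012)&(y<-.16)&(y>-.2)
print(m.sum(),np.median(z[m])); save("end.png",w["img"])
E
```

```text
25.85 [0.476  0.2247 0.1682] [-0.6  1.4  0.5]
scene 110
[[0.0075, -0.1116, 0.0908], [0.018, -0.0842, 0.0984], [0.0234, -0.0566, 0.1023]]
side 95
[[0.0043, -0.112, 0.0924], [0.0147, -0.0871, 0.0989], [0.0236, -0.0647, 0.1031]]
3277 ((0.4797579050064087, 0.1837831437587738), (0.023851772770285606, 0.18037796020507812), 6.416962146759033) 0.028123524240217468
82 0.07793069362314947
```

View pics/end.png

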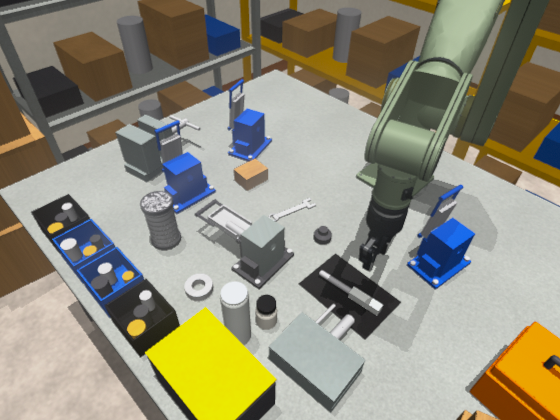

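The flap is level at (220,215) with the pin on it at (240,225). The drift lies flat on the mat at (350,290). The gripper is clear, and the other rods and the bystanders are where they were. Handing in.

```bash
python3 -c "
from bench import job
print(job.finish_job())"
```

```text
the job is handed in; nothing more can be done
None
```

I handed the job in at about 26 s of the 72 s allowed; no verdict came back. My last measurements showed the flap level on its stop, the pin out and lying on the ledge and flap, and the drift flat on the mat, with nothing else moved.

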